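# Turn over the leaf of a gift-shop flip display

## Robot

A 6-joint arm with a two-finger parallel gripper is mounted at the origin on the work surface. World frame = base frame: x ahead of the robot, y to its left, z up, the work surface at z = 0. Lengths are in mm, angles in rad, forces in N, time in s.
With the tool pointing down it reaches from about 425 to 950 mm from the base axis. Payload 3.5 kg.
Tool frame: the origin (TCP) lies at the very end of the fingers, on their centre line; the grasp point (between the pads) lies 19 mm behind it; z points along the fingers, y is the direction in which the jaws open and shut (so a half turn about z gives the same grasp; the last joint's range is limited). The gripper opens to 85 mm and grips with 20 to 120 N. Pads are 22 mm wide; open, the fingers measure 114 mm over their backs; the gripper's body (76 mm by 85 mm) begins 54 mm behind the grasp point. The pads swing forward as they close: fully open they stand 13 mm farther back than shut.
Start: joints at [-1.477, 0.286, 1.577, -0, 1.279, -0.15], TCP at [162.965, -655.018, 231.325] pointing down, gripper open.
Joint ranges: [-2.77, 2.77], [-0.9, 2.22], [0.21, 2.48], [-1.53, 4.67], [0.24, 2.81], [-2.84, 2.84]. Speed limits (rad/s): [2.79, 2.79, 3.14, 3.14, 3.14, 3.14].

## Interface

Orientations are given as a unit quaternion [x, y, z, w].
In Python, from cell import robot, vision gives the robot as it stands.
- The arm moves only by the shell command python3 -m inch 'ROWS' [FORCE]. ROWS is JSON, one flat list of numbers, 7 for each row, row after row: the shift along the world's x, y, z in mm, then the turn, a rotation vector about the world's x, y, z in rad, then the finger opening in mm, from 0 to 85.4. In form: [tx, ty, tz, rx, ry, rz, gripper, tx, ty, tz, rx, ry, rz, gripper, ...]. A call has 1 to 5 rows; each row is the pose to reach, as a shift and turn from the pose measured when the call began; what a row does not reach only later rows make up. A row lasts 1/12 s, in which the tool goes at most 41.7 mm and 7.16 degrees, less where a joint would pass 70% of its speed; a pose out of reach is approached as far as the arm can. A call with a gripper value outside its range is refused whole. The fingers move at their own pace and stop on an object; FORCE is the grip in N (left out, the last holds). Time passes only in rows, so rows that repeat a pose let the fingers close. It gives the time, the measured TCP pose, the force and the opening at its end, in the units of the state.
- robot.sense(): the state, without advancing time (a new reading comes with each control period).
- vision.read_camera(name): name is "side" or "top" or "wrist"; returns a dict with "color" (400x640x3 uint8, red, green, blue), "fx", "fy", "cx", "cy" (pixels), "pose" (4x4, takes a point from camera to world coordinates). Camera axes: x right, y down, z forward; pixel columns grow to the right and rows downward; lengths in mm; the calibration is good to about 2 mm. A picture is of the moment at which its call begins. There is no depth.
- robot.job_done(): hands the job in, once; it reports no verdict.
The state is a dict: "t": time; "q": joint angles; "qvel": joint speeds; "tau": joint torques, N m; "eef_pos": TCP position; "tcp_rot": TCP orientation; "ft_force": force on the tool from outside, world axes, zero at the start; "torque": the same for the moment, N m; "grip_width": finger opening in mm.
Only numpy, scipy, OpenCV 4.12 (cv2) and the standard library are available. Lean on these libraries where they do the work, as an engineer would, in place of code of your own. Each camera call takes 0.05 s, during which the arm holds its last target. There are 200 camera calls.

## Task

On the shop table a small flip display has been left with its rigid leaf partly raised on the robot's left side of the spine. With the outside of the fingers push the leaf up and over its spine, and press it down until it lies flat on the other side, without flinging it, leaning hard on it, pinching it or shoving the display out of its place. Leave the gift box, the medal and the figurine alone.

Things in the scene. Friction and masses are not known exactly. Their poses are not given: they have to be found in the camera images.
- stand: the flip display's loose dark wooden plinth, 0.9 kg, 150 mm (x) by 240 mm (y) by 16 mm high, origin at the centre of its underside on the table. Two grey pads 110 by 100 mm, one each side of the spine, bring its top to 21 mm. The spine runs along its x axis, in the middle; small brass lugs at both ends of the spine (x = +-68 mm) rise to 34 mm.
- spine (a point): middle of the spine, on the hinge axis, 26 mm above the table; same axes as the plinth (x along the spine, y towards the side where the leaf starts)
- leaf (a joint): angle of the leaf about the spine, rad: 0 = flat on the plinth's +y side, pi/2 = upright, pi = flat on the -y side (a stop at each end). It starts between about 0.35 and 0.75. The hinge is stiff: the leaf stays at whatever angle it is left and does not fall by itself; about 0.2 Nm of hinge friction plus its weight (0.16 kg in all), so some 2 to 2.5 N at the free edge moves it.
- leaf_edge (a point): middle of the leaf's free edge, half-way through its thickness; 150 mm from the hinge axis. Site axes turn with the leaf: y points from the spine to this edge, x along the spine, z out of the face that carries the card. When flat the leaf overhangs the plinth by 30 mm.
- board: the leaf's white plastic board, 120 mm along the spine, reaching from 4 to 150 mm from the hinge axis, 4 mm thick, centred on the hinge plane; origin on the hinge axis, axes as leaf_edge
- card: the printed card on the leaf's upper face (the face looking up before it is turned), 100 by 122 mm, 2 mm thick, 16 to 138 mm from the hinge axis (10 mm inside the board at the ends); origin on the hinge axis, axes as leaf_edge
- gift_box: bystander: closed red gift box, 79 x 64 x 44 mm, loose, origin at the centre of its underside, beyond the display
- medal: bystander: brass medal, 42 mm across, upright on a wooden foot 50 x 60 x 12 mm, 53 mm high in all, loose, origin at the centre of its underside, beyond the display
- figurine: bystander: white ceramic figurine, 86 mm high, 56 mm across, loose, origin at the centre of its underside, off the side on which the leaf must finally lie

How it is judged (in metres and radians):
On the way:
1. the leaf has been pushed past upright (value of joint leaf above 1.75 rad), for 0.1 s.
At the end, for the whole second after the job is handed in: the leaf lies flat and still on the other side (joint leaf above 3.08 rad, free edge within about 9 mm of flat), the plinth level and within 25 mm of its start, the three bystanders upright and within 20 mm of theirs (value of joint leaf above 3.08 rad and velocity of joint leaf between -0.05 and 0.05 rad/s and distance of stand from where it was at the start of the episode below 0.025 m and angle between stand's own z axis and vertical below 0.05 rad and distance of each of gift_box, medal, figurine from where it was at the start of the episode below 0.02 m and angle between each of gift_box, medal, figurine's own z axis and vertical below 0.1 rad); the robot touches nothing.
It fails at once if the leaf is flung or slammed (faster than 5 rad/s) (velocity of joint leaf above 5 rad/s or velocity of joint leaf below -5 rad/s).
It fails at once if the leaf is pinched: pressed on its board and on its card face at once, more than 2 N each (contact force between the fingers and board above 2 N and contact force between the fingers and card above 2 N).
It fails at once if the robot leans on the leaf with more than 40 N (contact force between the arm and board above 40 N).
It fails at once if the display is shoved by more than 25 mm, lifted by more than 10 mm or tipped (distance of stand from where it was at the start of the episode above 0.025 m or height (world z) of stand above 0.01 m or angle between stand's own z axis and vertical above 0.15 rad).
It fails at once if a bystander is moved by more than 20 mm (distance of any of gift_box, medal, figurine from where it was at the start of the episode above 0.02 m).
It also fails if it takes over 48 s, if anything falls off the work surface, if the arm or the gripper's body presses on something with over 40 N, if the wrist force passes 120 N, or if a joint passes its speed limit or range.

## Working session

There is one attempt and no reset: what is moved stays moved. The work goes in short steps, Python scripts to look and compute and a shell command to move; the robot and the scene stay as the last step left them, time stands still between calls to the robot, and variables do not carry over. Pictures are saved under pics/ and viewed, about 8 in all and at most 12, crops included, and the job is handed in when it is done.

```bash
mkdir -p pics; ls; python3 - <<'E'
from cell import robot, vision
import cv2, numpy as np
for n in ("top","side"):
    r=vision.read_camera(n); cv2.imwrite(f"pics/{n}0.png",r["color"][:,:,::-1])
    print(n,r["fx"],r["fy"],r["cx"],r["cy"],np.round(r["pose"],4).tolist())
s=robot.sense();print({k:np.round(v,3).tolist() for k,v in s.items()})
E
```

```text
pics
top 432.2818321620951 432.2818321620951 321.62304005266725 195.63761323787472 [[-0.0192, -0.9961, 0.0856, 506.1345], [-0.9995, 0.017, -0.0264, 19.7403], [0.0249, -0.086, -0.996, 1123.7048], [0.0, 0.0, 0.0, 1.0]]
side 468.41319864363663 468.41319864363663 310.99598304799304 201.31136063264992 [[-0.9474, -0.2093, 0.2423, 322.7078], [-0.3202, 0.631, -0.7066, 828.641], [-0.005, -0.747, -0.6648, 853.5067], [0.0, 0.0, 0.0, 1.0]]
{'t': 0.1, 'q': [-1.477, 0.287, 1.578, -0.0, 1.279, -0.15], 'qvel': [-0.0, -0.002, -0.002, -0.001, -0.001, -0.002], 'tau': [0.0, -40.73, -29.37, -0.0, 0.003, 0.0], 'eef_pos': [162.909, -654.426, 230.052], 'tcp_rot': [0.993, 0.122, 0.0, -0.001], 'ft_force': [0.275, -0.139, -0.312], 'torque': [-0.042, 0.066, 0.003], 'grip_width': 85.667}
```

View pics/top0.png

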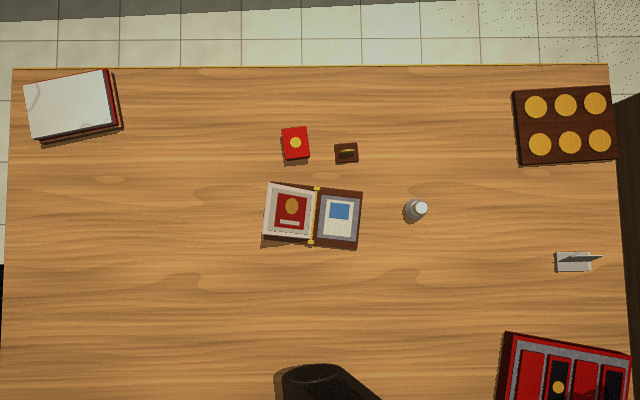

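View pics/side0.png

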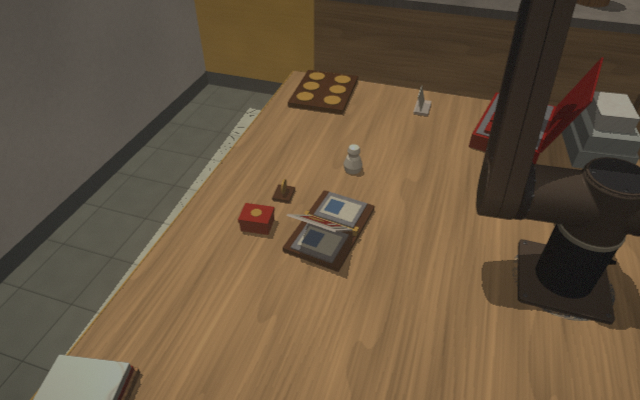

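The top view shows the spine running from (317,187) to (311,241), the leaf to its left, the gift box at (295,145), the medal at (346,153) and the figurine at (417,209). I'll enlarge both views.

```bash
python3 - <<'E'
import cv2
a=cv2.imread("pics/top0.png")[175:260,250:370]; b=cv2.imread("pics/side0.png")[180:275,275:385]
cv2.imwrite("pics/c.png",cv2.resize(a,None,fx=6,fy=6,interpolation=cv2.INTER_CUBIC))
cv2.imwrite("pics/d.png",cv2.resize(b,None,fx=6,fy=6,interpolation=cv2.INTER_CUBIC))
E
```

```text
(no output)
```

View pics/c.png

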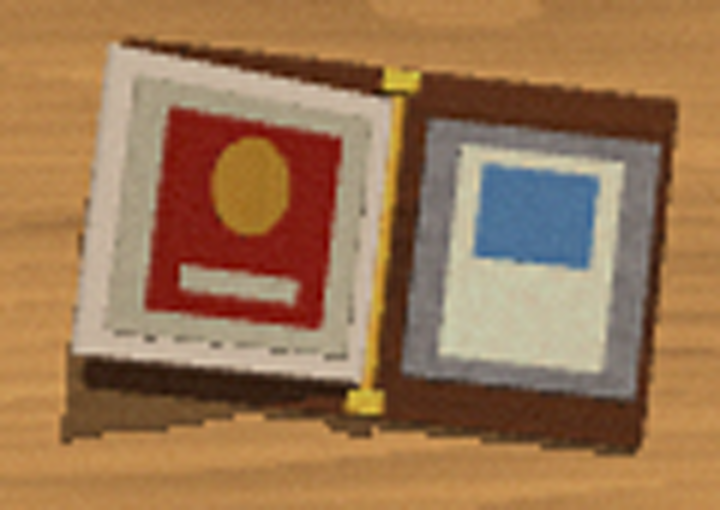

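View pics/d.png

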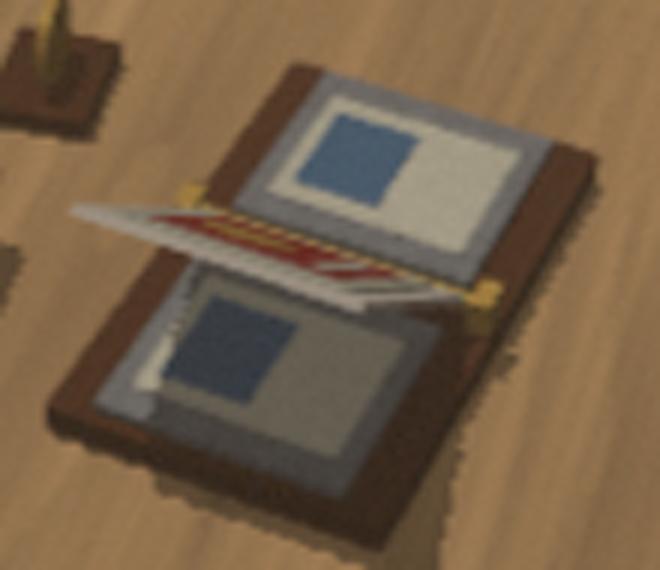

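```bash
cat > h.py <<'E'
import numpy as np
from cell import robot, vision
C={}
def cam(n):
    if n not in C:
        C[n]=vision.read_camera(n)
    return C[n]
def ray(n,u,v):
    c=cam(n);P=c["pose"];d=P[:3,:3]@[(u-c["cx"])/c["fx"],(v-c["cy"])/c["fy"],1];return P[:3,3],d
def atz(n,u,v,z):
    o,d=ray(n,u,v);return o+d*(z-o[2])/d[2]
def tri(p,q):
    A=[];b=[]
    for n,x in(("top",p),("side",q)):
        o,d=ray(n,*x);d=d/np.linalg.norm(d);M=np.eye(3)-np.outer(d,d);A.append(M);b.append(M@o)
    return np.linalg.lstsq(np.vstack(A),np.hstack(b),rcond=None)[0]
E
python3 - <<'E'
from h import *
np.set_printoptions(precision=1,suppress=True)
t=lambda x,y:(x/6+249.6,y/6+174.6)
s=lambda x,y:(x/6+274.6,y/6+179.6)
L1=atz("top",*t(402,80),34);L2=atz("top",*t(365,402),34)
print("lugs top",L1,L2,np.linalg.norm(L1-L2))
print("lugs side",atz("side",*s(190,190),34),atz("side",*s(485,288),34))
for p in((677,98),(640,452)):print("corner top",atz("top",*t(*p),16))
for p in((52,415),(385,550),(598,155),(300,65)):print("corner side",atz("side",*s(*p),16))
m=(L1+L2)/2;m[2]=26;x=(L1-L2)/np.linalg.norm(L1-L2);y=np.array([-x[1],x[0],0]);print("spine",m,"x",np.arctan2(x[1],x[0]),)
for p,q in(((112,45),(75,208)),((75,353),(365,308))):
    e=tri(t(*p),s(*q));d=e-m;print("edge",e,"local",d@x,d@y,d[2],"ang",np.arctan2(d[2],d@y),np.hypot(d[2],d@y))
for n,u,v,z in(("top",417,210,70),("top",295,145,44),("top",346,153,12)):print(atz(n,u,v,z))
print(atz("side",353,170,0))
E
```

```text
lugs top [619.6   3.2  34. ] [484.6  21.1  34. ] 136.12133473185298
lugs side [620.6  -2.2  34. ] [485.8  15.6  34. ]
corner top [ 611.7 -115.2   16. ]
corner top [460.8 -95.3  16. ]
corner side [636.4 122.9  16. ]
corner side [489.7 147.8  16. ]
corner side [462.9 -99.   16. ]
corner side [ 606.8 -116.2   16. ]
spine [552.1  12.2  26. ] x -0.13196230930194008
edge [624.8 116.  127.8] local 58.43234847721757 112.52877169459451 101.76753135094269 ang 0.7352236700756697 151.7213066657392
edge [506.7 131.2 126.5] local -60.710025638975125 112.043327574425 100.51457903405607 ang 0.731213100924444 150.52205105014818
[ 557.3 -241.6   70. ]
[728.6  56.   44. ]
[712.2 -75.5  12. ]
[ 560.4 -249.9    0. ]
```

```bash
cat >> h.py <<'E'
from scipy.spatial.transform import Rotation as R
M=np.array([552,11,26.]);yaw=-0.132
X=np.array([np.cos(yaw),np.sin(yaw),0]);Y=np.array([-np.sin(yaw),np.cos(yaw),0]);Z=np.array([0,0,1.])
def row(lx,ly,lz,th,cur=None):
    """shift+turn from measured pose to tip at local (lx,ly,lz above hinge), tool along -leaf dir of angle th"""
    s=robot.sense();z=-(np.cos(th)*Y+np.sin(th)*Z);T=np.column_stack([X,np.cross(z,X),z])
    p=M+lx*X+ly*Y+lz*Z
    rv=(R.from_matrix(T)*R.from_quat(s["tcp_rot"]).inv()).as_rotvec()
    return np.r_[np.round(p-s["eef_pos"]),np.round(rv,2)]
def arc(lx,r,off,th,tt):
    return row(lx,r*np.cos(th)+off*np.sin(th),r*np.sin(th)-off*np.cos(th),tt)
E
python3 -m inch '[144,120,60,0,0,-0.19,0,287,235,100,0,0,-0.37,0,287,235,100,0,0,-0.37,0,287,235,100,0,0,-0.37,0,287,235,100,0,0,-0.37,0]' && python3 -c "
from h import *
print(row(0,-350,304,np.pi/2)); print(row(0,0,304,np.pi/2));print(arc(0,240,35,.73,.6)); print(arc(0,110,28,.73,.6))"
```

```text
t: 0.62
eef_pos: [319.3, -525.9, 286.2]
tcp_rot: [0.998, -0.063, 0.0, -0.001]
ft_force: [0.9, -0.5, 0.1]
grip_width: 25.7
[187. 190.  44.  -0.   0.  -0.]
[233. 537.  44.  -0.   0.  -0.]
[ 2.59e+02  7.37e+02 -1.26e+02 -9.60e-01  1.30e-01 -0.00e+00]
[ 2.46e+02  6.37e+02 -2.08e+02 -9.60e-01  1.30e-01 -0.00e+00]
```

```bash
python3 -m inch '[200,300,60,0,0,0,0,200,300,60,0,0,0,0,200,300,60,0,0,0,0,200,300,60,0,0,0,0,200,300,60,0,0,0,0]' && python3 -m inch '[70,400,0,0,0,0,0,70,400,0,0,0,0,0,70,400,0,0,0,0,0,70,400,0,0,0,0,0,70,400,0,0,0,0,0]'&& python3 -c "
from h import *
print(row(0,0,304,np.pi/2));print(row(0,300,304,1.0));print(arc(0,240,35,.73,.6)); print(arc(0,110,28,.73,.6))"
```

```text
t: 1.03
eef_pos: [432.9, -354.5, 320.3]
tcp_rot: [0.998, -0.064, 0.0, -0.001]
ft_force: [0.3, -0.1, 0.0]
grip_width: -0.1
t: 1.45
eef_pos: [468.1, -149.2, 320.2]
tcp_rot: [0.998, -0.064, 0.0, -0.001]
ft_force: [0.9, 0.1, -0.0]
grip_width: -0.2
[ 84. 160.  10.  -0.   0.  -0.]
[ 1.23e+02  4.58e+02  1.00e+01 -5.70e-01  7.00e-02 -0.00e+00]
[ 1.10e+02  3.61e+02 -1.60e+02 -9.60e-01  1.30e-01 -0.00e+00]
[ 9.70e+01  2.60e+02 -2.42e+02 -9.60e-01  1.30e-01 -0.00e+00]
```

```bash
python3 -m inch '[120,440,0,-0.4,0.05,0,0,120,440,0,-0.4,0.05,0,0,120,440,0,-0.4,0.05,0,0,120,440,0,-0.4,0.05,0,0,120,440,0,-0.4,0.05,0,0]' && python3 -m inch '[50,240,0,-0.3,0.04,0,0,50,240,0,-0.3,0.04,0,0,50,240,0,-0.3,0.04,0,0,50,240,0,-0.3,0.04,0,0,50,240,0,-0.3,0.04,0,0]'&& python3 -c "
from h import *
print(arc(0,240,35,.73,.6)); print(arc(0,110,28,.73,.6))"
```

```text
t: 1.87
eef_pos: [522.2, 53.7, 319.3]
tcp_rot: [0.978, -0.061, -0.012, 0.2]
ft_force: [0.1, -0.8, 1.1]
grip_width: 0.5
t: 2.28
eef_pos: [563.6, 257.0, 317.7]
tcp_rot: [0.936, -0.056, -0.023, 0.345]
ft_force: [1.5, -0.2, 0.6]
grip_width: 0.3
[ 1.50e+01 -4.60e+01 -1.58e+02 -2.60e-01  3.00e-02 -1.00e-02]
[ 2.00e+00 -1.46e+02 -2.39e+02 -2.60e-01  3.00e-02 -1.00e-02]
```

```bash
python3 -m inch '[15,0,-60,-0.13,0.02,0,0,15,-20,-110,-0.26,0.03,0,0,15,-46,-158,-0.26,0.03,-0.01,0,15,-46,-158,-0.26,0.03,-0.01,0,15,-46,-158,-0.26,0.03,-0.01,0]' && python3 - <<'E'
from h import *
import cv2
print(arc(0,240,35,.73,.6)); print(arc(0,110,28,.73,.6))
i=cam("side")["color"][100:300,200:500,::-1];cv2.imwrite("pics/s1.png",cv2.resize(i,None,fx=2.5,fy=2.5,interpolation=cv2.INTER_CUBIC))
E
```

```text
t: 2.7
eef_pos: [574.2, 207.7, 149.3]
tcp_rot: [0.881, -0.055, -0.039, 0.468]
ft_force: [-0.6, -0.5, -2.2]
grip_width: -0.0
[ 4.    4.   11.    0.   -0.02  0.  ]
[-9.0e+00 -9.7e+01 -7.1e+01  0.0e+00 -2.0e-02  0.0e+00]
```

View pics/s1.png

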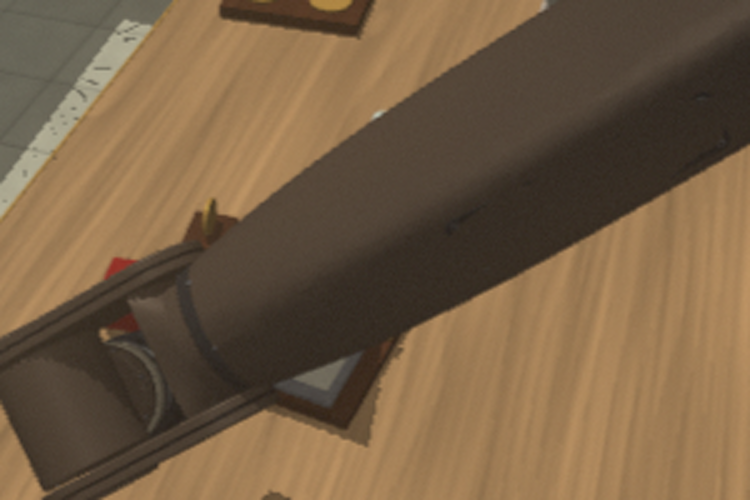

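The side view is blocked by the forearm, so I'll use the top and wrist cameras.

```bash
python3 - <<'E'
from h import *
import cv2
a=cam("top")["color"][90:290,190:440,::-1];b=cam("wrist")["color"][:,:,::-1]
a=cv2.resize(a,(450,360),interpolation=cv2.INTER_CUBIC);b=cv2.resize(b,(350,219));c=np.zeros((360,800,3),np.uint8);c[:,:450]=a;c[:219,450:]=b
cv2.imwrite("pics/t1.png",c)
E
```

```text
(no output)
```

View pics/t1.png

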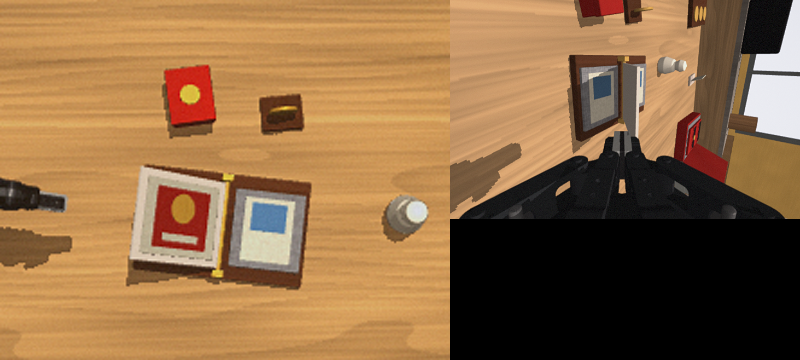

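The fingertip, at crop pixel (65,203), is level with the middle of the leaf and clear of everything. I'll slide in under the leaf.

```bash
python3 -m inch '[-2,-20,-14,0,0,0,0,-4,-45,-32,0,-0.01,0,0,-6,-70,-50,0,-0.01,0,0,-9,-97,-71,0,-0.02,0,0,-9,-97,-71,0,-0.02,0,0]' && python3 - <<'E'
from h import *
for th in (.73,.8,.9,1.0,1.1): print(th,arc(0,110,17,th,th-.13))
E
```

```text
t: 3.27
eef_pos: [569.8, 111.6, 91.0]
tcp_rot: [0.883, -0.065, -0.023, 0.464]
ft_force: [0.1, 0.4, -0.0]
grip_width: -0.1
0.73 [-5.   -8.   -4.   -0.    0.02  0.  ]
0.8 [-6.0e+00 -1.3e+01  2.0e+00  7.0e-02  1.0e-02  1.0e-02]
0.9 [-7.0e+00 -2.0e+01  1.1e+01  1.7e-01 -0.0e+00  1.0e-02]
1.0 [-8.0e+00 -2.8e+01  1.8e+01  2.7e-01 -2.0e-02  1.0e-02]
1.1 [-9.0e+00 -3.6e+01  2.5e+01  3.6e-01 -3.0e-02  1.0e-02]
```

```bash
python3 -m inch '[-5,-9,-3,0,0.02,0,0,-6,-13,2,0.07,0.01,0,0,-6,-17,7,0.12,0,0,0,-7,-20,11,0.17,0,0.01,0,-8,-24,15,0.22,-0.01,0.01,0]' && python3 - <<'E'
from h import *
for th in (.9,1.0,1.1,1.2,1.3,1.4): print(th,arc(0,110,17,th,th-.13))
E
```

```text
t: 3.68
eef_pos: [564.3, 89.3, 109.8]
tcp_rot: [0.93, -0.06, -0.019, 0.361]
ft_force: [1.4, 1.5, -2.7]
grip_width: 0.2
0.9 [-2.    3.   -8.   -0.06  0.02 -0.01]
1.0 [-3.   -5.   -0.    0.04  0.   -0.01]
1.1 [-4.0e+00 -1.4e+01  7.0e+00  1.4e-01 -1.0e-02 -1.0e-02]
1.2 [-5.0e+00 -2.3e+01  1.3e+01  2.4e-01 -2.0e-02 -0.0e+00]
1.3 [ -6.   -33.    18.     0.34  -0.04  -0.  ]
1.4 [ -8.   -43.    22.     0.44  -0.05  -0.  ]
```

The force (y +1.5 N, z −2.7 N) shows contact on the underside. I'll continue the arc.

```bash
python3 -m inch '[-4,-14,7,0.14,-0.01,0,0,-5,-23,13,0.24,-0.02,0,0,-6,-30,16,0.31,-0.03,0,0,-7,-37,20,0.37,-0.04,0,0,-8,-43,22,0.44,-0.05,0,0]' && python3 - <<'E'
from h import *
for th in (1.4,1.5,1.6,1.7,1.8,1.9): print(th,arc(0,110,17,th,min(th-.13,1.57)))
E
```

```text
t: 4.1
eef_pos: [559.5, 47.1, 137.6]
tcp_rot: [0.987, -0.063, -0.004, 0.146]
ft_force: [1.0, 2.1, 0.6]
grip_width: -0.1
1.4 [-3.   -1.   -6.   -0.01  0.01 -0.01]
1.5 [-4.0e+00 -1.2e+01 -3.0e+00  9.0e-02 -0.0e+00 -1.0e-02]
1.6 [-6.0e+00 -2.2e+01 -1.0e+00  1.9e-01 -1.0e-02 -0.0e+00]
1.7 [-7.0e+00 -3.3e+01 -0.0e+00  2.9e-01 -3.0e-02 -0.0e+00]
1.8 [-9.0e+00 -4.4e+01 -1.0e+00  2.9e-01 -3.0e-02 -0.0e+00]
1.9 [-1.0e+01 -5.5e+01 -2.0e+00  2.9e-01 -3.0e-02 -0.0e+00]
```

```bash
cat >> h.py <<'E'
def over(th,r=120,tt=np.pi/2):
    return row(0,r*np.cos(th)+2*np.sin(th)+14.5,r*np.sin(th)-2*np.cos(th),tt)
E
python3 -m inch '[-4,-10,-3,0.09,0,0,0,-5,-18,-2,0.16,-0.01,0,0,-6,-26,-2,0.22,-0.02,0,0,-7,-33,-2,0.29,-0.03,0,0,-8,-40,-2,0.29,-0.03,0,0]' && python3 - <<'E'
from h import *
for th in (1.7,1.8,1.9,2,2.1,2.2,2.3): print(th,over(th))
E
```

```text
t: 4.52
eef_pos: [554.1, 5.7, 140.6]
tcp_rot: [0.998, -0.064, 0.006, 0.0]
ft_force: [1.1, 0.6, 0.4]
grip_width: 0.2
1.7 [-2.    6.    5.    0.    0.01 -0.  ]
1.8 [-3.   -5.    3.    0.    0.01 -0.  ]
1.9 [-5.0e+00 -1.7e+01 -0.0e+00  0.0e+00  1.0e-02 -0.0e+00]
2 [-6.0e+00 -2.8e+01 -5.0e+00  0.0e+00  1.0e-02 -0.0e+00]
2.1 [-8.0e+00 -3.9e+01 -1.0e+01  0.0e+00  1.0e-02 -0.0e+00]
2.2 [-9.0e+00 -4.9e+01 -1.6e+01  0.0e+00  1.0e-02 -0.0e+00]
2.3 [-1.0e+01 -5.8e+01 -2.4e+01  0.0e+00  1.0e-02 -0.0e+00]
```

```bash
python3 -m inch '[-3,-5,2,0,0,0,0,-5,-17,0,0,0.01,0,0,-6,-28,-5,0,0.01,0,0,-8,-39,-10,0,0.01,0,0,-9,-49,-16,0,0.01,0,0]' && python3 - <<'E'
from h import *
for th in (2.1,2.2,2.3,2.4,2.5,2.6,2.7): print(th,over(th))
import cv2
a=cam("top")["color"][90:290,190:440,::-1];b=cam("side")["color"][100:300,200:500,::-1]
c=np.hstack([cv2.resize(a,(400,320)),cv2.resize(b,(400,267))[:267] if 0 else cv2.resize(b,(400,320))]);cv2.imwrite("pics/u1.png",c)
E
```

```text
t: 4.93
eef_pos: [545.3, -44.2, 124.6]
tcp_rot: [0.998, -0.064, 0.002, 0.001]
ft_force: [0.8, 0.3, 2.0]
grip_width: 0.1
2.1 [ 1. 11.  6.  0.  0. -0.]
2.2 [-0.  1. -0.  0.  0. -0.]
2.3 [-2. -8. -8.  0.  0. -0.]
2.4 [ -3. -17. -16.   0.   0.  -0.]
2.5 [ -4. -24. -25.   0.   0.  -0.]
2.6 [ -5. -31. -35.   0.   0.  -0.]
2.7 [ -6. -37. -45.   0.   0.  -0.]
```

View pics/u1.png

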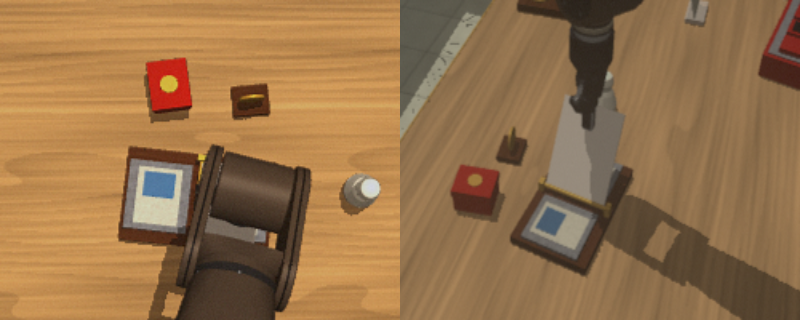

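The leaf is past upright, with the fingertip at about (588,120) in the composite on its bare back. The plinth and bystanders haven't moved. I'll press on down.

```bash
python3 -m inch '[-1,-4,-4,0,0,0,0,-2,-10,-9,0,0,0,0,-3,-17,-16,0,0,0,0,-4,-24,-25,0,0,0,0,-5,-31,-35,0,0,0,0]' && python3 -m inch '[-1,-4,-5,0,0,0,0,-1,-7,-10,0,0,0,0,-2,-10,-16,0,0,0,0,-2,-13,-22,0,0,0,0,-2,-13,-22,0,0,0,0]' && python3 - <<'E'
from h import *
for th in (2.6,2.7,2.8,2.9,3,3.1,3.14): print(th,over(th))
E
```

```text
t: 5.45
eef_pos: [539.0, -76.3, 87.1]
tcp_rot: [0.998, -0.065, 0.0, 0.001]
ft_force: [-0.0, 0.8, 1.6]
grip_width: 0.2
t: 5.87
eef_pos: [536.0, -89.5, 63.5]
tcp_rot: [0.998, -0.065, -0.001, 0.001]
ft_force: [-0.8, -0.4, -0.2]
grip_width: 0.2
2.6 [ 5. 14. 26.  0. -0. -0.]
2.7 [ 4.  8. 16.  0. -0. -0.]
2.8 [ 3.  4.  5.  0. -0. -0.]
2.9 [ 3. -0. -7.  0. -0. -0.]
3 [  2.  -3. -19.   0.  -0.  -0.]
3.1 [  2.  -4. -30.   0.  -0.  -0.]
3.14 [  2.  -4. -35.   0.  -0.  -0.]
```

Now I'll lower slowly onto the stop, watching the force.

```bash
python3 -m inch '[1,-1,-6,0,0,0,0,1,-2,-12,0,0,0,0,2,-3,-18,0,0,0,0,2,-4,-24,0,0,0,0,2,-4,-29,0,0,0,0]' && python3 -m inch '[0,0,-1,0,0,0,0,0,0,-3,0,0,0,0,0,0,-4,0,0,0,0,0,0,-5,0,0,0,0,0,0,-5,0,0,0,0]'
```

```text
t: 6.28
eef_pos: [538.0, -93.7, 33.8]
tcp_rot: [0.998, -0.065, -0.001, 0.001]
ft_force: [0.3, -1.2, 0.7]
grip_width: -0.2
t: 6.7
eef_pos: [538.0, -93.6, 28.6]
tcp_rot: [0.998, -0.065, -0.001, 0.001]
ft_force: [0.8, -0.5, 0.0]
grip_width: 0.3
```

```bash
for i in 1 2; do python3 -m inch '[0,0,-0.5,0,0,0,0,0,0,-1,0,0,0,0,0,0,-1,0,0,0,0]' | grep -E 'eef|ft'; done
```

```text
eef_pos: [538.2, -93.6, 28.0]
ft_force: [-0.7, 0.4, 2.7]
eef_pos: [538.2, -93.6, 28.0]
ft_force: [-3.3, 1.0, 7.9]
```

The tip stopped at z = 28.0, which is exactly the flat leaf's top surface, and the force rose to 8 N. I'll lift off and check.

```bash
python3 -m inch '[0,0,5,0,0,0,0,0,0,25,0,0,0,0,0,0,60,0,0,0,0,0,0,100,0,0,0,0,0,0,140,0,0,0,0]' && python3 -m inch '[-60,-60,140,0,0,0,0,-120,-150,180,0,0,0,0,-120,-200,180,0,0,0,0,-120,-200,180,0,0,0,0,-120,-200,180,0,0,0,0]' && python3 -m inch '[-70,-200,0,0,0,0,0,-70,-200,0,0,0,0,0,-70,-200,0,0,0,0,0,-70,-200,0,0,0,0,0,-70,-200,0,0,0,0,0]'&& python3 - <<'E'
from h import *
import cv2
a=cam("top")["color"][120:260,240:440,::-1];b=cam("side")["color"][130:280,225:400,::-1]
cv2.imwrite("pics/v1.png",np.hstack([cv2.resize(a,(400,343)),cv2.resize(b,(400,343))]))
cv2.imwrite("pics/topf.png",cam("top")["color"][:,:,::-1])
E
```

```text
t: 7.62
eef_pos: [537.5, -93.3, 168.6]
tcp_rot: [0.998, -0.065, -0.002, 0.0]
ft_force: [1.0, -0.7, 0.5]
grip_width: 0.3
t: 8.03
eef_pos: [452.7, -226.8, 300.3]
tcp_rot: [0.998, -0.064, -0.001, 0.001]
ft_force: [0.7, 0.2, 0.8]
grip_width: -0.4
t: 8.45
eef_pos: [383.3, -424.2, 300.3]
tcp_rot: [0.998, -0.064, -0.001, 0.001]
ft_force: [1.3, -0.8, 0.0]
grip_width: -0.1
```

View pics/v1.png

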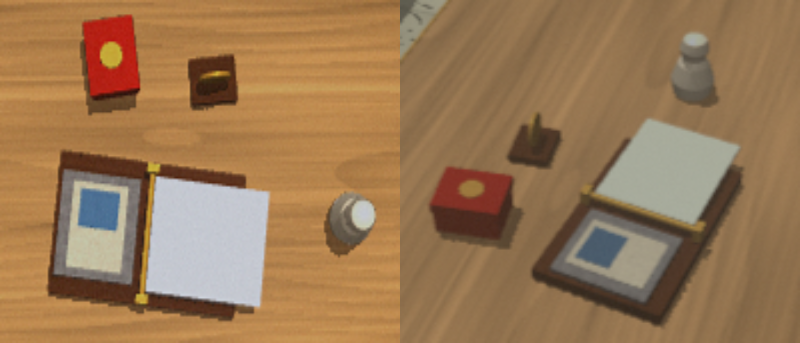

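```bash
python3 - <<'E'
from h import *
for p,q in(((375-.3,197.4),(334.2,182.3)),((370.8,245),(372.7,194.5))):
    e=tri(p,q);d=e-M;print(e.round(1),d@X,d@Y,d[2],np.arctan2(d[2],d@Y)%6.28)
a=(atz("top",316.3,188.3,34)+atz("top",310.9,241.8,34))/2;print(a)
print(robot.sense()["qvel"]); robot.job_done()
E
```

```text
[ 591.  -145.5   26.6] 59.221002051651865 -150.00659008767425 0.6264071563987059 3.1374168136149785
[ 474.1 -131.4   24.7] -58.45342790011121 -151.4015681934993 -1.2504226357984614 3.146666139374645
[551.38242181  11.96132208  34.        ]
[ 0.0440071  -0.02231064  0.01703982  0.00196155  0.00370379 -0.0013807 ]
the job is handed in; nothing more can be done
```

The leaf is now flat on the other side of the spine, and I handed the job in at about 8.5 s. I used closed fingers, starting under the raised leaf. I followed its arc on the bare board side past upright, then pressed it down with the fingertips until it reached its stop.

- **Leaf angle:** triangulating its two free-edge corners afterwards gave 3.137 and 3.147 rad, with the edge within about 1.5 mm of flat height. The last press stopped at z = 28.0 mm, the top of a flat leaf.
- **Force:** the highest reading at the end of any move was about 8 N. I did not record forces during the moves.
- **Plinth:** the middle of the spine measured (551.4, 12.0) mm, against (552.1, 12.2) at the start, so it moved less than 1 mm.
- **Bystanders:** the gift box, medal and figurine are upright and look unmoved. I judged that from the final picture and did not measure it.
- **Arm:** it is clear of everything.

One mismatch early on: the two cameras disagreed by about 5 mm in y on the lug positions. I worked from the top view, allowing for it, and contact came where expected. No check failed.

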